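# Set the blue irrigation valve to its yellow tab

## Robot

A 6-joint arm with a two-finger parallel gripper is mounted at the origin on the work surface. World frame = base frame: x ahead of the robot, y to its left, z up, the work surface at z = 0. Lengths are in m, angles in degrees, forces in N, time in s.
With the tool pointing down it reaches from about 0.375 to 0.975 m from the base axis. Payload 3.8 kg.
Tool frame: the origin (TCP) lies on the centre line of the jaws, within the pads' length; the fingertips stand 14 mm ahead of it and the grasp point (between the pads) lies 5 mm behind it; z points along the fingers, y is the line along which they close (so a half turn about z gives the same grasp; the last joint's range is limited). The gripper opens to 85 mm and grips with 20 to 120 N. Pads are 22 mm wide; open, the fingers measure 114 mm over their backs; the gripper's body (76 mm by 85 mm) begins 54 mm behind the grasp point. The pads swing forward as they close: fully open they stand 13 mm farther back than shut.
Start: joints at [62, 15.12, 91.902, -0, 72.978, -2.114], TCP at [0.295, 0.607, 0.245] pointing down, gripper open.
Joint ranges: [-150.88, 150.88], [-54.13, 125.18], [17.81, 147.31], [-75.09, 255.09], [0, 152.58], [-146.25, 146.25]. Speed limits (degrees/s): [147.25, 147.25, 180, 180, 180, 180].

## Interface

Orientations are given as [roll, pitch, yaw] about the fixed x, y, z axes, in that order (R = Rz(yaw) Ry(pitch) Rx(roll)).
In Python, from workcell import robot gives the robot as it stands.
- The arm moves only by the tool drive_tool, never from a script. Its argument "motion" is a list of rows, each an object of numbers: "hand": the closure, from 0 (fully open) to 1 (shut); "x", "y", "z": the shift along the tool's x, y, z in m; "spin": the turn about the tool's z in rad. In form: [{"hand": .., "x": .., "y": .., "z": .., "spin": ..}, ...]. A call has 1 to 8 rows; each row shifts and turns the commanded pose from where the row before left it, along the tool's axes as they then stand; what a row does not reach is not made up. A row lasts 1/12 s, in which the tool goes at most 41.7 mm and 7.16 degrees, less where a joint would pass 70% of its speed; a pose out of reach is approached as far as the arm can. A call with a gripper value outside its range is refused whole. The fingers move at their own pace and stop on an object; "force" is the grip in N (left out, the last holds). Time passes only in rows, so rows that do not move let the fingers close. It gives the time, the measured TCP pose, the force, the opening and the grip force at its end, in the units of the state.
- robot.state(): the state, without advancing time (a new reading comes with each control period).
- robot.read_camera(name): name is "scene" or "top" or "wrist"; returns a dict with "pixels" (384x512x3 uint8, red, green, blue), "camera_matrix" (3x3 intrinsics, pixels), "dist_coeffs" ([k1, k2, p1, p2, k3] as OpenCV has them; the pictures are not rectified), "extrinsics" (4x4, takes a point from camera to world coordinates); the wrist camera has in their place "T_tool_cam" (4x4, takes a point from camera to tool coordinates, whose origin is the TCP and whose axes are the flange's). Camera axes: x right, y up, looking along -z (the intrinsics and any distortion apply to the point x, -y, -z); pixel columns grow to the right and rows downward; lengths in m; the calibration is good to about 2 mm. A picture is of the moment at which its call begins: read the wrist's pose just before it. There is no depth.
- robot.close_job(): hands the job in; it is judged then, once.
Trained networks look in a picture, given as the dict that the camera call returned (one of the last four; its "shot" number tells which), for a name from the list of things; names that differ only in an ending like _2 or _b are one class to them, and where a whole thing is asked for, a point or a joint stands for the part that bears it (a point fixed in the world has none). Each returns a list of dicts, best first, with "conf" (0 to 1); they miss things now and then, are a little off and sometimes report something else, mostly with a low value. They report only what shows in the picture. A call takes as long as a camera call.
- robot.spot_in(picture, thing): "box" ([centre column, centre row, width, height] in pixels, round what is visible of it).
The state is a dict: "clock": time; "joint_positions": joint angles; "joint_vel": joint speeds; "tau": joint torques, N m; "tcp_pos": TCP position; "tool_rot": TCP orientation; "ft_force": force on the tool from outside, world axes, zero at the start; "moment": the same for the moment, N m; "grip_width": finger opening in m; "gripper_force": force on a finger pad.
Only numpy, scipy, OpenCV 4.12 (cv2) and the standard library are available. Lean on these libraries where they do the work, as an engineer would, in place of code of your own. Each camera call takes 0.05 s, during which the arm holds its last target. There are 200 camera calls.

## Task

On the nursery bench, turn the lever of the blue-handled irrigation valve until it points over the middle of the yellow tab on that valve's own dial, leave it there and let go. Leave the red-handled valve and the loose purple-flowered plant standing by the valves as they are.

Things in the scene. Friction and masses are not known exactly. Their poses are not given: they have to be found in the camera images.
- blue_grip (a point): Middle of the blue grip of the lever to turn, 116 mm above the bench: a level bar 80 long, 16 wide, 24 mm high; free air down to 63 mm. x points outwards along the lever, z up. It is 110 mm from the upright pivot (lever end 146). The lever swings level, 90 degrees between stops, anticlockwise from above from open (along the pipe) to shut; stiff (about 3 N at the grip), stays where left.
- blue_tab: Yellow tab fixed on the white dial (128 mm across) under the blue lever, 34 x 26 x 4 mm, 36 to 70 mm from the pivot. Origin on the lever's pivot axis, 92 mm above the bench; x points level from the pivot through the tab's middle: the lever is set when its x points the same way. The tab is 34 to 78 degrees anticlockwise of open; the lever starts within 15 degrees of open.
- red_grip (a point): Middle of the red grip of the other valve's lever, 116 mm above the bench, not to be moved. That valve is otherwise the same as the blue one, with its own yellow tab on its dial, and stands 0.3 m or more to the side of it; which is on the left varies.
- plant_mid (a point): Middle of the blue-grey pot (90 mm high, 98 mm across the rim) of the loose purple-flowered plant beyond the valves, 45 mm above the bench; leaves and flowers reach 86 mm out from its centre and 165 mm above the bench. Not to be moved.

How it is judged:
By the outcome, as a careful person would: the job done as asked, in the order asked, and still so for the second after the job is handed in, with the robot touching nothing.
It also fails if it takes over 35 s, if anything falls off the work surface, if the arm or the gripper's body presses on something with over 40 N, if the wrist force passes 120 N, or if a joint passes its speed limit or range.

## Working session

There is one attempt and no reset: what is moved stays moved. The work goes in short steps, Python scripts to look and compute and a tool call to move; the robot and the scene stay as the last step left them, time stands still between calls to the robot, and variables do not carry over. Pictures are saved under pics/ and viewed, at most 10 in all, crops included, and the job is handed in when it is done.

Besides the shell and the picture viewer there is one more tool, called after "Emit:" as name(argument=value, ...), one argument or row to a line, values as JSON. drive_tool: Moves the arm, as the interface text tells. Its arguments: {"type":"object","properties":{"motion":{"type":"array"},"force":{"type":"number"}},"required":["motion"]}

```bash
mkdir -p pics
cat > h.py <<'E'
import numpy as np, cv2
from workcell import robot
def ray(p,uv):
    q=cv2.undistortPoints(np.array([[uv]],float),np.array(p["camera_matrix"]),np.array(p["dist_coeffs"]))[0,0]
    T=np.array(p["extrinsics"]); d=T[:3,:3]@np.array([q[0],-q[1],-1]); return T[:3,3],d
def at(p,uv,z):
    o,d=ray(p,uv); return o+d*(z-o[2])/d[2]
def proj(p,X):
    T=np.linalg.inv(np.array(p["extrinsics"])); c=T[:3,:3]@np.array(X)+T[:3,3]
    return cv2.projectPoints(np.array([[c[0],-c[1],-c[2]]]),np.zeros(3),np.zeros(3),np.array(p["camera_matrix"]),np.array(p["dist_coeffs"]))[0].ravel()
E
python3 - <<'E'
from h import *
s=robot.state(); print({k:s[k] for k in("clock","tcp_pos","tool_rot","grip_width","ft_force")})
P=[]
for n in("scene","top"):
    p=robot.read_camera(n); P.append(p["pixels"])
    print(n,np.array(p["extrinsics"])[:3,3])
    for t,z in(("blue_grip",.116),("blue_tab",.092),("red_grip",.116),("plant_mid",.045)):
        for d in robot.spot_in(p,t)[:2]: print(t,round(d["conf"],2),np.round(d["box"]),at(p,d["box"][:2],z).round(3))
    cv2.imwrite(f"pics/{n}.png",cv2.resize(p["pixels"][...,::-1],(800,600)))
E
```

```text
{'clock': 0.0, 'tcp_pos': array([0.29437491, 0.60665519, 0.24396154]), 'tool_rot': array([-1.79872714e+02, -5.04933633e-03,  1.54112734e+02]), 'grip_width': 0.08574564266798705, 'ft_force': array([0.66394624, 0.79100061, 0.85433225])}
scene [ 1.12145823 -0.18361784  0.85157752]
blue_grip 0.83 [339. 155.  34.  40.] [0.582 0.303 0.116]
blue_grip 0.25 [278. 262.  80.  71.] [0.789 0.013 0.116]
red_grip 0.93 [142. 224.  21.  66.] [ 0.564 -0.225  0.116]
plant_mid 0.66 [279. 263.  80.  72.] [0.759 0.033 0.045]
top [0.4953842  0.05736455 0.88717192]
blue_grip 0.64 [124. 199.  70.  44.] [0.577 0.3   0.116]
blue_tab 0.76 [143. 209.  14.  16.] [0.558 0.267 0.092]
red_grip 0.74 [375. 211.  38.  71.] [ 0.557 -0.222  0.116]
plant_mid 0.56 [262. 105.  72.  68.] [0.811 0.014 0.045]
```

View pics/top.png

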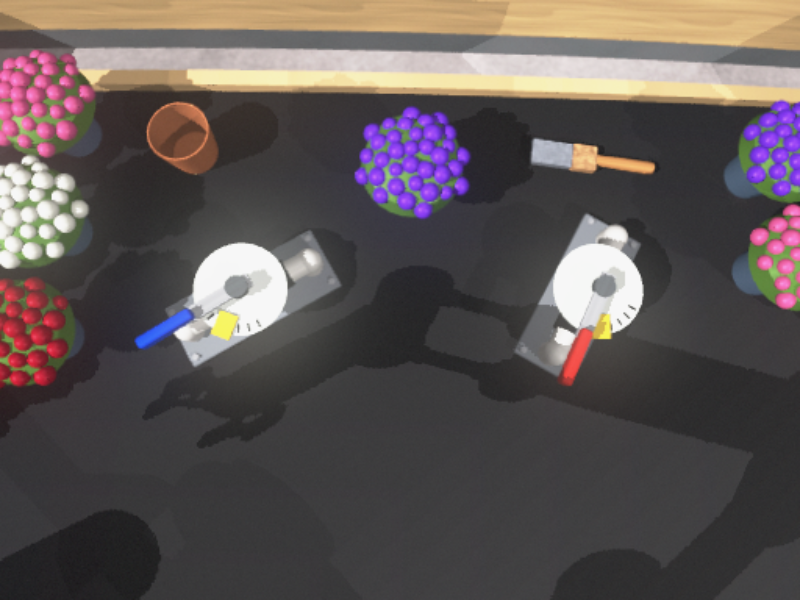

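View pics/scene.png

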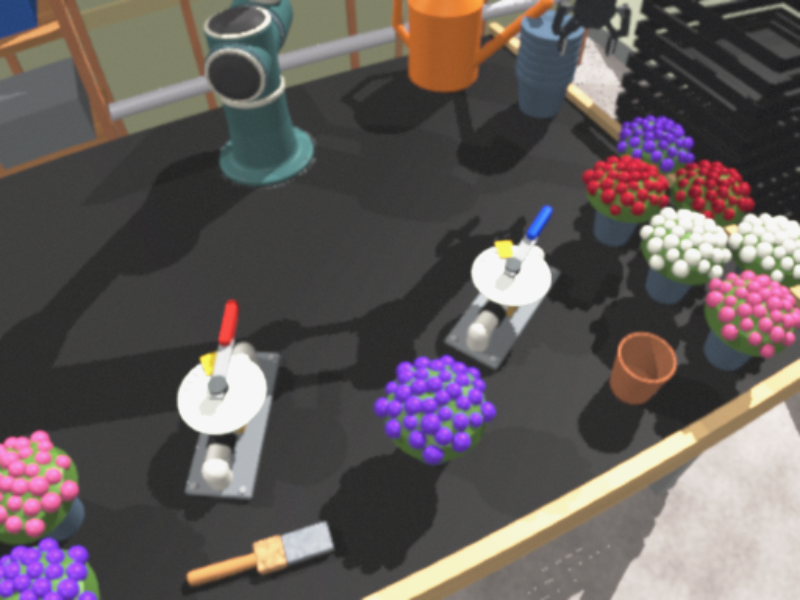

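The top view (800x600) shows the blue valve with its pivot at (236,287), grip at (164,328) and tab at (225,325). The red valve is on the right and the loose plant at (412,162). In the scene view the blue grip is at (540,222) and its tab at (504,250). I'll measure these by colour next.

```bash
cat >> h.py <<'E'
def blob(p,name,near):
    im=p["pixels"].astype(int); r,g,b=im[...,0],im[...,1],im[...,2]
    m={"blue":(b>120)&(b>r+80)&(b>g+50)&(g<130)&(r<90),"yellow":(r>150)&(g>130)&(b<100),"white":(r>150)&(b>150)&(abs(r-b)<50)}[name]
    n,L,S,C=cv2.connectedComponentsWithStats(m.astype(np.uint8))
    ok=[i for i in range(1,n) if S[i,4]>25]
    i=min(ok,key=lambda i:np.hypot(*(C[i]-near))); return C[i],S[i,4],L==i
def measure(p,gb,gy,gw):
    B,nb,_=blob(p,"blue",gb);Y,ny,mY=blob(p,"yellow",gy);W,nw,m=blob(p,"white",gw)
    c=max(cv2.findContours((m|mY).astype(np.uint8),0,cv2.CHAIN_APPROX_NONE)[0],key=len); h=cv2.convexHull(c)[:,0].astype(float)
    w=np.array([at(p,u,.090)[:2] for u in h])
    (cx,cy),rad=cv2.minEnclosingCircle(w.astype(np.float32))
    b=at(p,B,.118)[:2]; y=at(p,Y,.093)[:2]
    print("blue",b.round(4),nb,"yel",y.round(4),ny,"dial",round(cx,4),round(cy,4),round(rad,4),"hull",len(h))
    return b,y,np.array([cx,cy])
ang=lambda v:np.degrees(np.arctan2(v[1],v[0]))
E
python3 - <<'E'
from h import *
k=.64
for n,g in(("top",[(164,328),(225,325),(236,270)]),("scene",[(540,222),(504,250),(512,285)])):
    p=robot.read_camera(n); b,y,c=measure(p,*[np.array(q)*k for q in g])
    print(n,"lever",ang(b-c),np.hypot(*(b-c)),"tab",ang(y-c),np.hypot(*(y-c)))
    hub=np.array({"top":(236,287),"scene":(512,266)}[n])*k
    print("hub",at(p,hub,.12),"pix dial centre",proj(p,[*c,.09])/k)
E
```

```text
blue [0.5527 0.3403] 353 yel [0.5555 0.269 ] 91 dial 0.5878 0.2614 0.0915 hull 24
top lever 113.98484388330071 0.0863455200003787 tab 166.75849215330842 0.03316361955354653
hub [0.60893522 0.24591759 0.12      ] pix dial centre [229.24419499 305.46954403]
blue [0.551  0.3422] 134 yel [0.5444 0.2752] 31 dial 0.6349 0.2568 0.1021 hull 16
scene lever 134.52212982560087 0.11966862573030586 tab 168.5534029028583 0.09237620286400092
hub [0.61747071 0.24535299 0.12      ] pix dial centre [521.24853476 282.79929404]
```

Emit:
drive_tool(
  motion=[
    {"hand": 0, "x": -0.025, "y": -0.011, "z": -0.02},
    {"x": -0.031, "y": -0.014, "z": -0.014, "hand": 0},
    {"x": -0.031, "y": -0.014, "z": -0.014, "hand": 0},
    {"x": -0.031, "y": -0.014, "z": -0.014, "hand": 0},
    {"x": -0.031, "y": -0.014, "z": -0.014, "hand": 0},
    {"x": -0.031, "y": -0.014, "z": -0.014, "hand": 0},
    {"x": -0.031, "y": -0.014, "z": -0.014, "hand": 0},
    {"x": -0.031, "y": -0.014, "z": -0.014, "hand": 0},
  ],
)

```text
validation failed for argument at $.mo...
```

Emit:
drive_tool(
  motion=[
    {"hand": 0, "x": -0.031, "y": -0.014, "z": 0},
    {"hand": 0, "x": -0.031, "y": -0.014, "z": 0},
    {"hand": 0, "x": -0.02, "y": -0.01, "z": 0},
    {"hand": 0},
    {"hand": 0},
    {"hand": 0},
  ],
)

```text
validation failed for argument at $.mo...
```

```bash
cat >> h.py <<'E'
from scipy.spatial.transform import Rotation as Ro
def wrist():
    s=robot.state(); p=robot.read_camera("wrist"); T=np.eye(4)
    T[:3,:3]=Ro.from_euler("xyz",s["tool_rot"],degrees=True).as_matrix(); T[:3,3]=s["tcp_pos"]
    p["extrinsics"]=T@np.array(p["T_tool_cam"]); return s,p
E
python3 - <<'E'
from h import *
s,p=wrist(); print(s["clock"],s["tcp_pos"],s["tool_rot"],s["joint_positions"].round(1) if hasattr(s["joint_positions"],"round") else s["joint_positions"]); print(np.array(p["T_tool_cam"]).round(3), p["extrinsics"][:3,3])
for t,z in(("blue_grip",.116),("blue_tab",.093)):
    for d in robot.spot_in(p,t)[:2]: print(t,round(d["conf"],2),np.round(d["box"]),at(p,d["box"][:2],z).round(4))
cv2.imwrite("pics/w1.png",p["pixels"][...,::-1])
E
```

```text
0.6 [0.29468136 0.60727034 0.24531833] [1.79998355e+02 5.84056739e-04 1.54114349e+02] [62.  15.1 91.9 -0.  73.  -2.1]
[[ 0.001  0.966  0.258  0.064]
 [ 1.    -0.001 -0.     0.001]
 [-0.     0.258 -0.966 -0.128]
 [ 0.     0.     0.     1.   ]] [0.23697006 0.63595923 0.37369001]
```

View pics/w1.png

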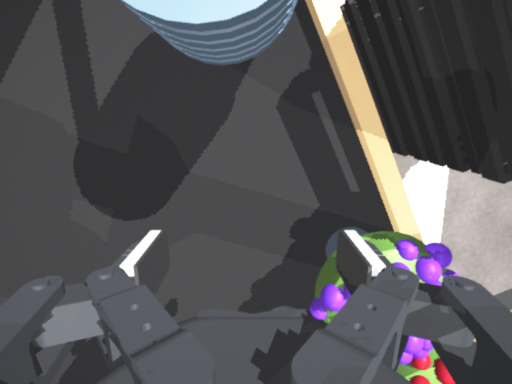

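The wrist view shows only the start corner, with a pot and the neighbouring plants. The moves were refused, so I'll give every field in each row.

Emit:
drive_tool(
  motion=[
    {"hand": 0, "x": -0.02, "y": -0.007, "z": -0.02, "spin": 0},
    {"hand": 0, "x": -0.03, "y": -0.01, "z": -0.015, "spin": 0},
    {"hand": 0, "x": -0.03, "y": -0.01, "z": -0.015, "spin": 0},
    {"hand": 0, "x": -0.03, "y": -0.01, "z": -0.015, "spin": 0},
    {"hand": 0, "x": -0.03, "y": -0.01, "z": -0.015, "spin": 0},
    {"hand": 0, "x": -0.03, "y": -0.01, "z": -0.015, "spin": 0},
    {"hand": 0, "x": -0.03, "y": -0.01, "z": -0.015, "spin": 0},
    {"hand": 0, "x": -0.03, "y": -0.01, "z": -0.01, "spin": 0},
  ],
)

```text
clock: 1.42
tcp_pos: [0.4692, 0.4367, 0.3675]
tool_rot: [179.9, 0.1, 154.1]
ft_force: [0.8, 0.9, 0.9]
grip_width: 0.0853
gripper_force: 0.0
```

Emit:
drive_tool(
  motion=[
    {"hand": 0, "x": -0.035, "y": -0.012, "z": 0, "spin": 0},
    {"hand": 0, "x": -0.035, "y": -0.012, "z": 0, "spin": 0},
    {"hand": 0, "x": -0.035, "y": -0.012, "z": 0, "spin": 0},
    {"hand": 0, "x": -0.035, "y": -0.012, "z": 0, "spin": 0},
    {"hand": 0, "x": -0.035, "y": -0.012, "z": 0, "spin": 0},
    {"hand": 0, "x": -0.035, "y": -0.012, "z": 0, "spin": 0},
    {"hand": 0, "x": -0.03, "y": -0.01, "z": 0, "spin": 0},
    {"hand": 0, "x": 0, "y": 0, "z": 0, "spin": 0},
  ],
)

```text
clock: 2.08
tcp_pos: [0.6519, 0.2539, 0.3644]
tool_rot: [-179.9, 0.1, 153.8]
ft_force: [0.0, 0.1, -0.7]
grip_width: 0.0854
gripper_force: 0.0
```

Emit:
drive_tool(
  motion=[
    {"hand": 0, "x": 0, "y": 0, "z": 0, "spin": 0},
    {"hand": 0, "x": 0, "y": 0, "z": 0, "spin": 0},
    {"hand": 0, "x": 0, "y": 0, "z": 0, "spin": 0},
    {"hand": 0, "x": 0, "y": 0, "z": 0, "spin": 0},
  ],
)

```text
clock: 2.42
tcp_pos: [0.6473, 0.2602, 0.3656]
tool_rot: [180.0, -0.0, 154.2]
ft_force: [0.6, 0.5, 0.1]
grip_width: 0.0854
gripper_force: 0.0
```

```bash
cat > look.py <<'E'
from h import *
import sys
s,p=wrist(); print(s["clock"],s["tcp_pos"],s["tool_rot"],s["joint_positions"])
for t,z in(("blue_grip",.116),("blue_tab",.093)):
    for d in robot.spot_in(p,t)[:2]: print(t,round(d["conf"],2),np.round(d["box"]),at(p,d["box"][:2],z).round(4))
cv2.imwrite(f"pics/{sys.argv[1]}.png",p["pixels"][...,::-1])
np.savez(f"pics/{sys.argv[1]}.npz",**{k:p[k] for k in("pixels","camera_matrix","dist_coeffs","extrinsics")})
E
python3 look.py w2
```

```text
2.4167 [0.64725917 0.26022023 0.36555597] [ 1.79980979e+02 -5.86347655e-03  1.54207730e+02] [ 1.98479236e+01  1.50397987e+01  7.95806910e+01  1.75481382e-02
  8.53700108e+01 -4.43612202e+01]
blue_grip 0.75 [262. 100.  77. 124.] [0.5788 0.3083 0.116 ]
blue_tab 0.9 [233. 103.  24.  26.] [0.5649 0.272  0.093 ]
```

View pics/w2.png

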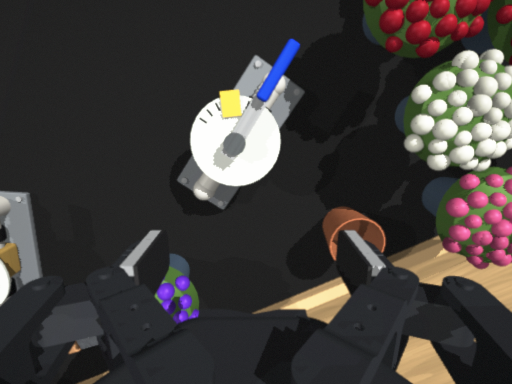

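The wrist view shows the blue valve clearly, with its hub at (234,144), dial centre near (236,141), tab at (231,103) and grip from (264,97) to (294,42). I'll fit these.

```bash
cat > fit.py <<'E'
from h import *
from scipy.optimize import least_squares
p=dict(np.load("pics/w2.npz"))
B,nb,mB=blob(p,"blue",(279,70));Y,ny,mY=blob(p,"yellow",(231,103));W,nw,mW=blob(p,"white",(240,160))
c=max(cv2.findContours(mW.astype(np.uint8),cv2.RETR_EXTERNAL,cv2.CHAIN_APPROX_NONE)[0],key=len)[:,0].astype(float)
w=np.array([at(p,u,.090)[:2] for u in c])
r=least_squares(lambda q:np.hypot(*(w-q[:2]).T)-.064,w.mean(0),loss="cauchy",f_scale=.001).x
r3=least_squares(lambda q:np.hypot(*(w-q[:2]).T)-q[2],[*r,.064],loss="cauchy",f_scale=.001).x
hub=at(p,(234,144),.125)[:2]
b=at(p,B,.12)[:2];y=at(p,Y,.093)[:2]
pts=np.array([at(p,u,.122)[:2] for u in np.argwhere(mB)[:,::-1].astype(float)])
ax=np.linalg.svd(pts-pts.mean(0))[2][0]
print("dial",r,r3,"hub",hub,"blue",b,nb,"yel",y,ny,"lever axis",ang(ax),"img",proj(p,[*r,.09]))
ypts=np.array([at(p,u,.094)[:2] for u in np.argwhere(mY)[:,::-1].astype(float)])
print("tab rect",cv2.minAreaRect((ypts*1000).astype(np.float32)))
for q in(r,r3[:2],hub): print("lever",ang(b-q),np.hypot(*(b-q)),"tab",ang(y-q),np.hypot(*(y-q)))
E
python3 fit.py
```

```text
dial [0.61357715 0.24972276] [0.61354078 0.24977272 0.0641303 ] hub [0.61341721 0.25082155] blue [0.55447029 0.34175484] 851 yel [0.54661416 0.26688078] 31 lever axis -57.47385784213444 img [234.90055683 141.8997004 ]
tab rect ((546.3519897460938, 268.25732421875), (6.7171783447265625, 18.836645126342773), 2.979196786880493)
lever 122.71027680788109 0.1093779027702363 tab 165.62821731624615 0.06912626562191419
lever 122.70838796091454 0.10931620803865315 tab 165.66087350467978 0.06907864191622333
lever 122.95306266478771 0.10836790745158575 tab 166.48277382710648 0.0687062364108008
```

```bash
sed -i 's/(r>150)&(g>130)&(b<100)/(r>120)\&(g>100)\&(b<0.65*g)\&(r<1.6*g)/' h.py; python3 -c "
from h import *
p=dict(np.load('pics/w2.npz'));print(p['pixels'][96:112:3,231])"; python3 fit.py
```

```text
[[254 245 102]
 [254 245 101]
 [254 246 102]
 [254 245 101]
 [254 245 101]
 [254 245 101]]
dial [0.61357715 0.24972276] [0.61354078 0.24977272 0.0641303 ] hub [0.61341721 0.25082155] blue [0.55447029 0.34175484] 851 yel [0.56280412 0.26790701] 507 lever axis -57.47385784213444 img [234.90055683 141.8997004 ]
tab rect ((563.142822265625, 267.78729248046875), (27.212438583374023, 35.1513557434082), 69.60417175292969)
lever 122.71027680788109 0.1093779027702363 tab 160.29512352800634 0.05393114340864108
lever 122.70838796091454 0.10931620803865315 tab 160.33210204884048 0.05388006645647861
lever 122.95306266478771 0.10836790745158575 tab 161.34685767806414 0.05341908150221481
```

Emit:
drive_tool(
  motion=[
    {"hand": 0, "x": 0.03, "y": 0.0084, "z": 0.02, "spin": 0},
    {"hand": 0, "x": 0.03, "y": 0.0084, "z": 0.02, "spin": 0},
    {"hand": 0, "x": 0.03, "y": 0.0084, "z": 0.02, "spin": 0},
    {"hand": 0, "x": 0.0295, "y": 0.0084, "z": 0.02, "spin": 0},
    {"hand": 0, "x": 0, "y": 0, "z": 0.02, "spin": 0.1},
    {"hand": 0, "x": 0, "y": 0, "z": 0.02, "spin": 0.1},
    {"hand": 0, "x": 0, "y": 0, "z": 0, "spin": 0.1},
    {"hand": 0, "x": 0, "y": 0, "z": 0, "spin": 0.1},
  ],
)

```text
clock: 3.23
tcp_pos: [0.5533, 0.3416, 0.2429]
tool_rot: [-179.8, -0.0, 131.0]
ft_force: [0.8, -0.1, 0.4]
grip_width: 0.0856
gripper_force: 0.0
```

Emit:
drive_tool(
  motion=[
    {"hand": 0, "x": 0, "y": 0, "z": 0, "spin": 0.1},
    {"hand": 0, "x": 0, "y": 0, "z": 0, "spin": 0.05},
    {"hand": 0, "x": 0, "y": 0, "z": 0, "spin": 0},
    {"hand": 0, "x": 0, "y": 0, "z": 0, "spin": 0},
    {"hand": 0, "x": 0, "y": 0, "z": 0, "spin": 0},
  ],
)

```text
clock: 3.65
tcp_pos: [0.5551, 0.3417, 0.2454]
tool_rot: [180.0, -0.0, 122.7]
ft_force: [0.4, -0.3, 0.5]
grip_width: 0.0855
gripper_force: 0.0
```

Emit:
drive_tool(
  motion=[
    {"hand": 0, "x": 0, "y": 0, "z": 0.02, "spin": 0},
    {"hand": 0, "x": 0, "y": 0, "z": 0.025, "spin": 0},
    {"hand": 0, "x": 0, "y": 0, "z": 0.025, "spin": 0},
    {"hand": 0, "x": 0, "y": 0, "z": 0.025, "spin": 0},
    {"hand": 0, "x": 0, "y": 0, "z": 0.02, "spin": 0},
    {"hand": 0, "x": 0, "y": 0, "z": 0.015, "spin": 0},
    {"hand": 0, "x": 0, "y": 0, "z": 0, "spin": 0},
    {"hand": 0, "x": 0, "y": 0, "z": 0, "spin": 0},
  ],
)

```text
clock: 4.32
tcp_pos: [0.5545, 0.341, 0.1143]
tool_rot: [-179.9, -0.0, 122.6]
ft_force: [0.0, -0.9, 0.8]
grip_width: 0.0855
gripper_force: 0.0
```

Emit:
drive_tool(
  motion=[
    {"hand": 0.6, "x": 0, "y": 0, "z": 0, "spin": 0},
    {"hand": 0.7, "x": 0, "y": 0, "z": 0, "spin": 0},
    {"hand": 1, "x": 0, "y": 0, "z": 0, "spin": 0},
    {"hand": 1, "x": 0, "y": 0, "z": 0, "spin": 0},
    {"hand": 1, "x": 0, "y": 0, "z": 0, "spin": 0},
    {"hand": 1, "x": 0, "y": 0, "z": 0, "spin": 0},
    {"hand": 1, "x": 0, "y": 0, "z": 0, "spin": 0},
    {"hand": 1, "x": 0, "y": 0, "z": 0, "spin": 0},
  ],
  force=25,
)

```text
clock: 4.98
tcp_pos: [0.5554, 0.3415, 0.116]
tool_rot: [180.0, -0.0, 122.6]
ft_force: [-1.6, -0.6, 4.5]
grip_width: 0.0152
gripper_force: 29.7
```

Emit:
drive_tool(
  motion=[
    {"hand": 1, "x": -0.00023, "y": -0.00713, "z": 0, "spin": -0.0654},
    {"hand": 1, "x": -0.00023, "y": -0.00713, "z": 0, "spin": -0.0654},
    {"hand": 1, "x": -0.00023, "y": -0.00713, "z": 0, "spin": -0.0654},
    {"hand": 1, "x": -0.00023, "y": -0.00713, "z": 0, "spin": -0.0654},
    {"hand": 1, "x": -0.00023, "y": -0.00713, "z": 0, "spin": -0.0654},
    {"hand": 1, "x": -0.00023, "y": -0.00713, "z": 0, "spin": -0.0654},
    {"hand": 1, "x": 0, "y": 0, "z": 0, "spin": 0},
    {"hand": 1, "x": 0, "y": 0, "z": 0, "spin": 0},
  ],
)

```text
clock: 5.65
tcp_pos: [0.5242, 0.312, 0.116]
tool_rot: [180.0, -0.0, 145.1]
ft_force: [-1.7, 0.1, 5.5]
grip_width: 0.0156
gripper_force: 28.9
```

Emit:
drive_tool(
  motion=[
    {"hand": 1, "x": -0.00023, "y": -0.00713, "z": 0, "spin": -0.0654},
    {"hand": 1, "x": -0.00023, "y": -0.00713, "z": 0, "spin": -0.0654},
    {"hand": 1, "x": -0.00023, "y": -0.00713, "z": 0, "spin": -0.0654},
    {"hand": 1, "x": -0.00023, "y": -0.00713, "z": 0, "spin": -0.0654},
    {"hand": 1, "x": 0, "y": 0, "z": 0, "spin": 0},
    {"hand": 1, "x": 0, "y": 0, "z": 0, "spin": 0},
    {"hand": 1, "x": 0, "y": 0, "z": 0, "spin": 0},
    {"hand": 1, "x": 0, "y": 0, "z": 0, "spin": 0},
  ],
)

```text
clock: 6.32
tcp_pos: [0.511, 0.2869, 0.116]
tool_rot: [-180.0, -0.0, 160.1]
ft_force: [-4.3, -0.5, 7.1]
grip_width: 0.0159
gripper_force: 28.9
```

Emit:
drive_tool(
  motion=[
    {"hand": 0.5, "x": 0, "y": 0, "z": 0, "spin": 0},
    {"hand": 0.3, "x": 0, "y": 0, "z": 0, "spin": 0},
    {"hand": 0, "x": 0, "y": 0, "z": 0, "spin": 0},
    {"hand": 0, "x": 0, "y": 0, "z": 0, "spin": 0},
    {"hand": 0, "x": 0, "y": 0, "z": 0, "spin": 0},
    {"hand": 0, "x": 0, "y": 0, "z": 0, "spin": 0},
    {"hand": 0, "x": 0, "y": 0, "z": 0, "spin": 0},
    {"hand": 0, "x": 0, "y": 0, "z": 0, "spin": 0},
  ],
)

```text
clock: 6.98
tcp_pos: [0.5115, 0.2867, 0.1153]
tool_rot: [180.0, 0.0, 160.1]
ft_force: [0.0, -0.0, 0.7]
grip_width: 0.0855
gripper_force: 0.0
```

Emit:
drive_tool(
  motion=[
    {"hand": 0, "x": 0, "y": 0, "z": -0.02, "spin": 0},
    {"hand": 0, "x": 0, "y": 0, "z": -0.035, "spin": 0},
    {"hand": 0, "x": 0, "y": 0, "z": -0.035, "spin": 0},
    {"hand": 0, "x": 0, "y": 0, "z": -0.035, "spin": 0},
    {"hand": 0, "x": 0, "y": 0, "z": -0.035, "spin": 0},
    {"hand": 0, "x": 0, "y": 0, "z": -0.035, "spin": 0},
    {"hand": 0, "x": 0, "y": 0, "z": -0.035, "spin": 0},
    {"hand": 0, "x": 0, "y": 0, "z": -0.02, "spin": 0},
  ],
)

```text
clock: 7.65
tcp_pos: [0.5125, 0.2872, 0.3706]
tool_rot: [179.7, 0.3, 160.1]
ft_force: [0.2, -0.2, 1.0]
grip_width: 0.0854
gripper_force: 0.0
```

Emit:
drive_tool(
  motion=[
    {"hand": 0, "x": -0.03, "y": 0.005, "z": 0, "spin": 0},
    {"hand": 0, "x": -0.03, "y": 0.005, "z": 0, "spin": 0},
    {"hand": 0, "x": -0.03, "y": 0.005, "z": 0, "spin": 0},
    {"hand": 0, "x": -0.03, "y": 0.005, "z": 0, "spin": 0},
    {"hand": 0, "x": -0.02, "y": 0.005, "z": 0, "spin": 0},
    {"hand": 0, "x": 0, "y": 0, "z": 0, "spin": 0},
    {"hand": 0, "x": 0, "y": 0, "z": 0, "spin": 0},
    {"hand": 0, "x": 0, "y": 0, "z": 0, "spin": 0},
  ],
)

```text
clock: 8.32
tcp_pos: [0.6511, 0.2625, 0.3649]
tool_rot: [-180.0, -0.1, 160.1]
ft_force: [-0.6, -0.0, -0.3]
grip_width: 0.0856
gripper_force: 0.0
```

```bash
python3 look.py w3
python3 - <<'E'
from h import *
p=dict(np.load("pics/w3.npz")); q=np.array([.6136,.2498])
print("pivot px",proj(p,[*q,.09]),"tab ray px",proj(p,[q[0]-.11*np.cos(np.radians(20)),q[1]+.11*np.sin(np.radians(20)),.12]))
B,nb,m=blob(p,"blue",proj(p,[.510,.287,.12])); b=at(p,B,.12)[:2]
ax=np.linalg.svd((lambda a:a-a.mean(0))(np.array([at(p,u,.122)[:2] for u in np.argwhere(m)[:,::-1].astype(float)])))[2][0]
print(b,nb,"lever",ang(b-q),np.hypot(*(b-q)),"axis",ang(ax))
im=p["pixels"]; cv2.imwrite("pics/w3c.png",cv2.resize(im[0:220,130:400,::-1],None,fx=2.7,fy=2.7,interpolation=cv2.INTER_CUBIC))
E
```

```text
8.3167 [0.65114437 0.26251356 0.36487291] [-1.79969403e+02 -6.17614632e-02  1.60066866e+02] [ 1.99170238e+01  1.56032225e+01  7.89515630e+01  1.61353842e-02
  8.55122361e+01 -5.01511307e+01]
blue_grip 0.89 [236.  86.  25. 138.] [0.5507 0.2774 0.116 ]
blue_tab 0.47 [246.  98.  -0.  20.] [0.5674 0.2839 0.093 ]
pivot px [234.58366784 138.40683092] tab ray px [231.89375564  49.72813375]
[0.51163652 0.28730118] 948 lever 159.80696581474524 0.10864110345546661 axis -19.925907278605628
```

View pics/w3c.png

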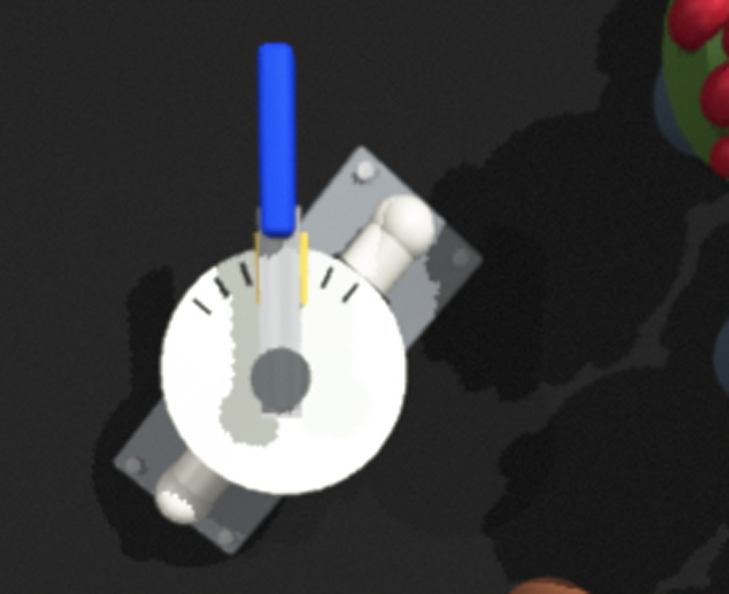

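The blue lever lies centred over its tab, with a sliver of yellow showing on each side at crop (257,268) and (304,268). The slight unevenness matches the viewing angle. The measured lever angle is 159.8–160.1°, against 160° for the tab.

```bash
python3 -c "
from workcell import robot
print(robot.close_job())"
```

```text
the job is handed in; nothing more can be done
None
```

I turned the blue lever to about 160°, in line with the middle of its yellow tab to within about 1°, let go and handed the job in after about 8.5 s. The arm never went near the red valve and passed well above the loose plant.

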